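Fit the straight socket to the torque multiplier

ROBOT

A 7-joint arm with a two-finger parallel gripper is mounted at the origin on a cart in front of the work surface, level with it; the furniture and walls round the work are solid. World frame = base frame: x ahead of the robot, y to its left, z up, the work surface at z = 0. Lengths are in m, angles in degrees, forces in N, time in s.
With the tool pointing down it reaches from about 0.425 to 0.825 m from the base axis. Payload 3.6 kg.
Tool frame: the origin (TCP) lies midway between the tips of the shut fingers; the grasp point (between the pads) lies 19 mm behind it (manip.tcp_to_grasp is the distance from the TCP to the grasp point, in m); z points along the fingers, y is the line along which they close (so a half turn about z gives the same grasp; the last joint's range is limited). The gripper opens to 93 mm and grips with 3 to 60 N. Pads are 15 mm wide; open, the fingers measure 128 mm over their backs; the gripper's body (75 mm by 188 mm) begins 65 mm behind the grasp point.
Start: joints at [64.486, 35.231, -0.722, 81.555, 0.464, 63.22, -2.315], TCP at [0.264, -0.594, 0.219] pointing down, gripper open.
Joint ranges: [-178.69, 178.69], [-17.37, 117.87], [-77.05, 75.6], [15.02, 138.74], [-78.02, 258.01], [0.78, 113.62], [-162.83, 162.83]. Speed limits (degrees/s): [159.86, 159.86, 180, 180, 180, 180, 180].

INTERFACE

Orientations are given as a 3x3 rotation matrix whose columns are the frame's x, y, z axes.
In Python, from rig import manip gives the robot as it stands.
- The arm moves only by the shell command python3 -m handwheel 'ROWS' [FORCE]. ROWS is JSON, one flat list of numbers, 7 for each row, row after row: the shift along the tool's x, y, z in units of 100 mm (1.0 is 100 mm), then the turn, a rotation vector about the tool's x, y, z in units of 45 degrees (1.0 is 45 degrees), then the opening, from 0 (shut) to 1 (fully open). A call has 1 to 10 rows; each row is the pose to reach, as a shift and turn from the pose commanded when the call began, along the tool's axes at that moment; what a row does not reach only later rows make up. A row lasts 1/10 s, in which the tool goes at most 50 mm and 8.59 degrees, less where a joint would pass 70% of its speed; a pose out of reach is approached as far as the arm can. A call with a number of a shift or a turn outside -1 to 1 is refused whole. A call with a gripper value outside its range is refused whole. The fingers move at their own pace and stop on an object; FORCE is the grip in N (left out, the last holds). Time passes only in rows, so rows that repeat a pose let the fingers close. It gives the time, the measured TCP pose, the force, the opening and the grip force at its end, in the units of the state.
- manip.read_state(): the state, without advancing time (a new reading comes with each control period).
- manip.read_camera(name): name is "scene" or "side" or "wrist"; returns the picture (400x640x3 uint8, red, green, blue); there is no depth.
- manip.camera_params(name): a dict with "intrinsics" (3x3 intrinsics, pixels), "cam_to_world" (4x4, takes a point from camera to world coordinates). Camera axes: x right, y up, looking along -z (the intrinsics and any distortion apply to the point x, -y, -z); pixel columns grow to the right and rows downward; lengths in m; the calibration is good to about 2 mm. The wrist camera is an equidistant fisheye: a pixel r from the principal point sees the ray r / f radians off the axis. A picture is of the moment at which its call begins: read the wrist's pose just before it. camera_params takes no time and is no camera call; for the wrist camera it gives the pose at the moment of the call.
- manip.hand_in(): hands the job in; it is judged then, once.
The state is a dict: "time": time; "joint_pos": joint angles; "dq": joint speeds; "joint_efforts": joint torques, N m; "tool_pos": TCP position; "eef_rot": TCP orientation; "contact_force": force on the tool from outside, world axes, zero at the start; "torque": the same for the moment, N m; "opening": finger opening in m; "grasp_force": force on a finger pad.
Only numpy, scipy, OpenCV 4.12 (cv2) and the standard library are available. Lean on these libraries where they do the work, as an engineer would, in place of code of your own. Each camera call takes 0.05 s, during which the arm holds its last target. There are 200 camera calls.

TASK

Fit the straight socket (full width along its whole length, not the one with the slim round nose) to the square drive of the torque multiplier. Lift it out of the tray by its square-hole end, lay it flat on the bare bench clear of the tray and let go, then take it again by its other end and push it, square hole first, fully home on the drive until the ball clicks into its dimple, and let go. Leave the other socket in its cut-out and do not disturb the bottle, the carton or the brass elbow.

Things in the scene. Friction and masses are not known exactly. Their poses are not given: they have to be found in the camera images.
- straight_socket: The socket to fit: dark steel bar 130 mm long, 44 x 44 mm square section with 6 mm chamfered corners, full width all along, about 0.4 kg. Origin: middle of its underside; its axis runs along local x, 22 mm above the origin; z up. It lies flat. At the +x end: the square hole. At the -x end: a round bore 30 mm wide.
- straight_socket_mouth (a point): Centre of the mouth of the straight socket's square hole (65 mm along local x from its middle, 22 mm above its underside). The hole is 25.6 mm wide and 36 mm deep, its mouth chamfered, its sides parallel to the outer flats, with a dimple window in each of its four walls, 16 mm from the mouth.
- nosed_socket: The other socket, to be left where it is: same length, origin, axes and 44 mm square body with square hole at the local +x end, but its -x half is turned down to a round nose 30 mm in diameter. It lies in the tray's other cut-out, parallel to the straight socket and pointing the same way.
- tray: Fixed tray, black foam in a plywood rim, 184 x 228 mm, 47 mm high. Origin: centre of its underside; local x along the two cut-outs (floor 4 mm up, centre lines at y = +-48 mm, which socket lies in which varies; square-hole ends to +x). From x = -71 to 11 mm they are 48 mm wide: no finger room. From x = 11 to 71 mm a pocket (y -98 to 98 mm) leaves 28 mm outside, 52 mm between the sockets.
- drive_head: Torque multiplier fixed to the bench: grey casing on a base plate 155 x 124 mm, 112 mm high, lying at local x = 2 to 157 mm. Origin: on the bench under the drive's shoulder; the drive points along local -x. Two yoke cheeks beside the drive (x -55 to 0, y 28 to 37 mm either side, 46 to 94 mm up) leave 6 mm beside a fitted socket: no fingers there. Fitted, the socket's x axis points like this one's.
- drive_root (a point): Centre of the shoulder at the root of the square drive, 70 mm above the bench, where the mouth of a fully fitted socket comes to rest.
- drive_tip (a point): Centre of the tip of the square drive, 32 mm from the shoulder along the drive head's local -x. The drive is level, 24 mm square with its sides level and upright, tapered over the last 6 mm to 18 mm, and greased.
- detent_ball (a joint): Spring ball, 14 mm in diameter, in the drive's local +y side face, 16 mm from the shoulder, 4 mm proud. Value: how far it is pressed in (m): 0 = out, free or clicked into a dimple; about 0.0015 to 0.003 while a socket's wall rides over it, which takes a push of about 10 N. It springs out into the dimple as the mouth meets the shoulder.
- oil: Bystander: white plastic bottle standing, 51 mm in diameter, 153 mm tall, light. Origin: middle of its underside.
- carton: Bystander: yellow carton standing, 69 x 68 mm, 100 mm tall. Origin: middle of its underside.
- elbow: Bystander: brass pipe elbow lying on the bench, about 61 x 61 mm, 30 mm high. Origin: middle of its underside.
- vice_end (a point): Middle of the far end of the big red bench vice, on the bench top; an obstacle, always in the same place: the vice stands from here 0.35 m back towards the robot (world -x), 0.11 m to either side (y), up to 0.23 m high. A green toolbox stands beyond the work, more than 0.78 m ahead of the robot.

How it is judged:
By the outcome, as a careful person would: the job done as asked, in the order asked, and still so for the second after the job is handed in, with the robot touching nothing.
It also fails if it takes over 61 s, if anything falls off the work surface, if the arm or the gripper's body presses on something with over 40 N, if the wrist force passes 120 N, or if a joint passes its speed limit or range.

## Working session

There is one attempt and no reset: what is moved stays moved. The work goes in short steps, Python scripts to look and compute and a shell command to move; the robot and the scene stay as the last step left them, time stands still between calls to the robot, and variables do not carry over. Pictures are saved under pics/ and viewed, at most 10 in all, crops included, and the job is handed in when it is done.

```bash
mkdir -p pics; ls
python3 - <<'E'
from rig import manip
import cv2,numpy as np
s=manip.read_state(); print({k:np.round(v,3).tolist() for k,v in s.items()}, manip.tcp_to_grasp)
for n in("scene","side","wrist"):
    p=manip.camera_params(n); print(n,np.round(p["intrinsics"],1).tolist(),np.round(p["cam_to_world"],3).tolist(),[k for k in p])
    cv2.imwrite(f"pics/{n}0.png",manip.read_camera(n)[...,::-1])
E
```

```text
pics
{'time': 0.0, 'joint_pos': [64.485, 35.289, -0.723, 81.638, 0.465, 63.221, -2.315], 'dq': [-0.001, -0.031, 0.068, 0.131, 0.008, 0.084, -0.038], 'joint_efforts': [0.0, -45.894, 0.209, -16.575, -0.061, 0.021, 0.0], 'tool_pos': [0.264, -0.593, 0.218], 'eef_rot': [[0.914, 0.407, -0.001], [0.407, -0.914, 0.002], [-0.0, -0.003, -1.0]], 'contact_force': [-0.141, -0.737, 0.656], 'torque': [-0.048, -0.014, 0.007], 'grasp_force': 0.0, 'opening': 0.093} 0.0188
scene [[422.7, 0.0, 319.1], [0.0, 422.7, 202.5], [0.0, 0.0, 1.0]] [[-0.885, 0.186, -0.427, 0.127], [-0.466, -0.36, 0.808, 0.708], [-0.003, 0.914, 0.405, 0.479], [0.0, 0.0, 0.0, 1.0]] ['intrinsics', 'cam_to_world']
side [[399.8, 0.0, 320.8], [0.0, 399.8, 193.5], [0.0, 0.0, 1.0]] [[-0.999, 0.007, -0.037, 0.539], [-0.033, -0.653, 0.757, 0.683], [-0.019, 0.757, 0.653, 0.781], [0.0, 0.0, 0.0, 1.0]] ['intrinsics', 'cam_to_world']
wrist [[309.7, 0.0, 327.2], [0.0, 309.7, 201.1], [0.0, 0.0, 1.0]] [[0.406, 0.883, 0.234, 0.328], [-0.914, 0.394, 0.101, -0.563], [-0.003, -0.255, 0.967, 0.385], [0.0, 0.0, 0.0, 1.0]] ['intrinsics', 'cam_to_world']
```

View pics/scene0.png

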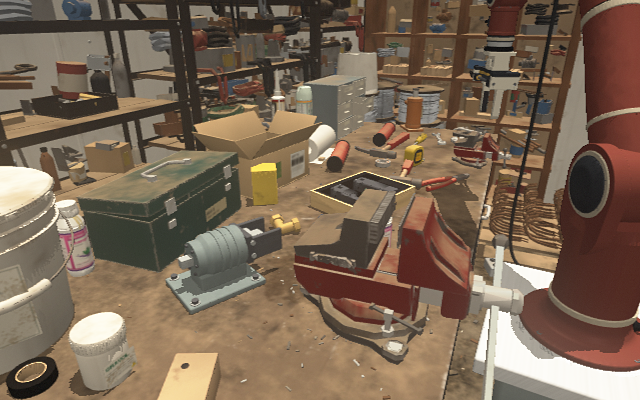

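View pics/side0.png

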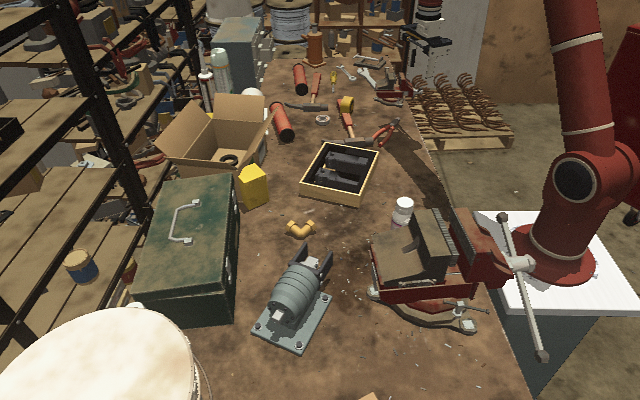

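The side view shows the tray near (340,170), drive head (292,300), elbow (300,229), carton (253,186), bottle (403,210) and the vice around (430,260). Next: crops.

```bash
cat > h.py <<'E'
import numpy as np,cv2
from rig import manip
def ray(n,uv,P=None):
    P=P or manip.camera_params(n);K=np.array(P["intrinsics"]);T=np.array(P["cam_to_world"])
    d=np.array([(uv[0]-K[0,2])/K[0,0],(uv[1]-K[1,2])/K[1,1]])
    if n=="wrist":
        r=np.hypot(*d); v=np.array([*(d*np.sinc(r/np.pi)**1),np.cos(r)])
    else: v=np.array([*d,1.])
    return T[:3,3],T[:3,:3]@(v*[1,-1,-1])
def pt(n,uv,z,P=None):
    o,d=ray(n,uv,P); return o+d*(z-o[2])/d[2]
def proj(n,X,P=None):
    P=P or manip.camera_params(n);K=np.array(P["intrinsics"]);T=np.array(P["cam_to_world"])
    c=(np.atleast_2d(X)-T[:3,3])@T[:3,:3]*[1,-1,-1]
    if n=="wrist":
        r=np.hypot(c[:,0],c[:,1]); th=np.arctan2(r,c[:,2]); q=c[:,:2]/r[:,None]*th[:,None]
    else: q=c[:,:2]/c[:,2:]
    return q*[K[0,0],K[1,1]]+K[:2,2]
E
python3 - <<'E'
from h import *
im=cv2.imread('pics/side0.png')
a=cv2.resize(im[130:250,225:425],None,fx=4,fy=4,interpolation=cv2.INTER_CUBIC)
cv2.imwrite('pics/c1.png',a)
for nm,uv,z in[("tray",(340,172),.047),("elbow",(300,229),0.015),("carton",(253,200),.05),("bottle",(401,222),.03),("drive",(322,258),.07),("head",(293,305),.07),("viceL",(372,292),0)]:print(nm,np.round(pt("side",uv,z),3))
E
```

```text
tray [ 0.526 -0.267  0.047]
elbow [ 0.633 -0.059  0.015]
carton [ 0.767 -0.134  0.05 ]
bottle [ 0.366 -0.074  0.03 ]
drive [0.569 0.086 0.07 ]
head [0.625 0.212 0.07 ]
viceL [0.453 0.127 0.   ]
```

View pics/c1.png

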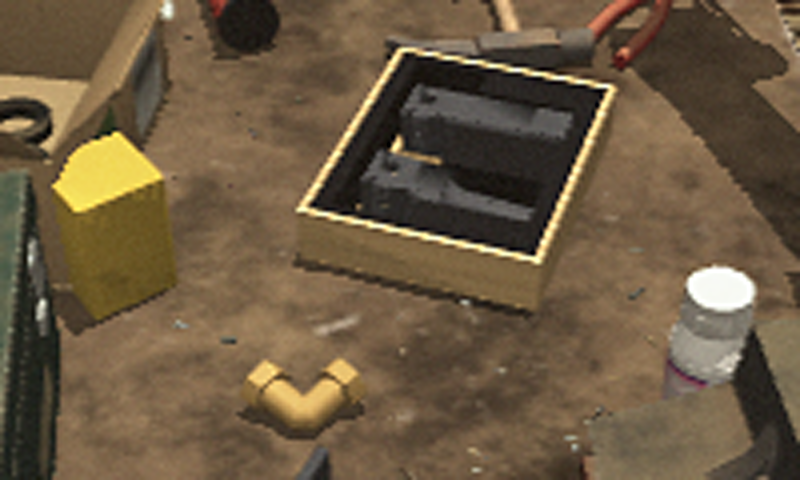

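The crop shows the far socket (crop (490,115)) is full-width: the straight one. The near one tapers to a slim nose on the right. The tray's top corners in the crop are (402,48), (615,88), (540,262), (302,210), and the hole ends are to the left.

```bash
cat >> h.py <<'E'
from scipy.spatial.transform import Rotation as R
def Rdown(yaw): # tool z down, tool x along yaw (deg)
    c,s=np.cos(np.radians(yaw)),np.sin(np.radians(yaw)); return np.array([[c,s,0],[s,-c,0],[0,0,-1.]])
def rel(pos,Rt):
    s=manip.read_state();R0=np.array(s["eef_rot"]);
    d=R0.T@(np.array(pos)-s["tool_pos"])*10; w=R.from_matrix(R0.T@Rt).as_rotvec(degrees=True)/45
    print("shift",np.round(d,3),"turn",np.round(w,3),"t",s["time"])
E
python3 - <<'E'
from h import *
c=np.array([(402,48),(615,88),(540,262),(302,210)])/4+[225,130]
P=np.array([pt("side",u,.047) for u in c]);print(np.round(P,3))
print("edges",[np.linalg.norm(P[i]-P[i-1]).round(3) for i in range(4)],"centre",P.mean(0))
d=(P[0]-P[1])+(P[3]-P[2]);yaw=np.degrees(np.arctan2(d[1],d[0]));print("yaw",yaw)
for y in(yaw,yaw+180,yaw-180):rel([.50,-.31,.28],Rdown(y))
E
```

```text
[[ 0.574 -0.428  0.047]
 [ 0.403 -0.372  0.047]
 [ 0.471 -0.16   0.047]
 [ 0.641 -0.216  0.047]]
edges [np.float64(0.223), np.float64(0.18), np.float64(0.222), np.float64(0.179)] centre [ 0.52230571 -0.29387874  0.047     ]
yaw -18.224246406421557
shift [ 3.307 -1.63  -0.619] turn [-0.002  0.001  0.938] t 0.15
shift [ 3.307 -1.63  -0.619] turn [-1.000e-03 -3.000e-03 -3.062e+00] t 0.15
shift [ 3.307 -1.63  -0.619] turn [-1.000e-03 -3.000e-03 -3.062e+00] t 0.15
```

```bash
python3 -m handwheel '[0.4,-0.2,-0.1,0,0,0,1, 0.8,-0.4,-0.2,0,0,0,1, 1,-0.5,-0.2,0,0,0,1]'; python3 -m handwheel '[0.4,-0.2,-0.1,0,0,0,1, 0.8,-0.4,-0.2,0,0,0,1, 1,-0.5,-0.2,0,0,0,1]'; python3 -m handwheel '[0.4,-0.2,-0.1,0,0,0,1, 0.8,-0.4,-0.2,0,0,0,1, 1,-0.5,-0.2,0,0,0,1]'; python3 -m handwheel '[0.1,-0.05,-0.01,0,0,0.18,1, 0.2,-0.1,-0.02,0,0,0.36,1, 0.31,-0.13,-0.02,0,0,0.54,1, 0.31,-0.13,-0.02,0,0,0.72,1, 0.31,-0.13,-0.02,0,0,0.94,1, 0.31,-0.13,-0.02,0,0,0.94,1, 0.31,-0.13,-0.02,0,0,0.94,1]'
python3 - <<'E'
from h import *
s=manip.read_state();print(np.round(s["joint_pos"],1),np.round(s["tool_pos"],3))
P=manip.camera_params("wrist");im=manip.read_camera("wrist")[...,::-1]
cv2.imwrite("pics/w1.png",im);import pickle;pickle.dump(P,open("w1.pkl","wb"))
E
```

```text
time: 0.45
tool_pos: [0.3396, -0.5041, 0.2398]
eef_rot: [[0.911, 0.412, 0.004], [0.412, -0.911, 0.001], [0.004, 0.001, -1.0]]
contact_force: [0.8, -0.0, 0.2]
opening: 0.0928
grasp_force: 0.0
time: 0.75
tool_pos: [0.4105, -0.417, 0.2599]
eef_rot: [[0.911, 0.412, 0.004], [0.412, -0.911, 0.001], [0.004, 0.001, -1.0]]
contact_force: [-0.5, 0.0, 0.8]
opening: 0.0925
grasp_force: 0.0
time: 1.05
tool_pos: [0.4812, -0.3302, 0.2799]
eef_rot: [[0.911, 0.413, 0.004], [0.413, -0.911, 0.002], [0.004, 0.0, -1.0]]
contact_force: [0.1, 0.1, -0.0]
opening: 0.093
grasp_force: 0.0
time: 1.75
tool_pos: [0.5003, -0.3101, 0.2804]
eef_rot: [[0.95, -0.312, -0.001], [-0.312, -0.95, 0.0], [-0.001, -0.0, -1.0]]
contact_force: [0.5, 0.7, 0.0]
opening: 0.0931
grasp_force: 0.0
[ 25.   26.8   7.4  87.   -3.6  66.5 -75.1] [ 0.5  -0.31  0.28]
```

View pics/w1.png

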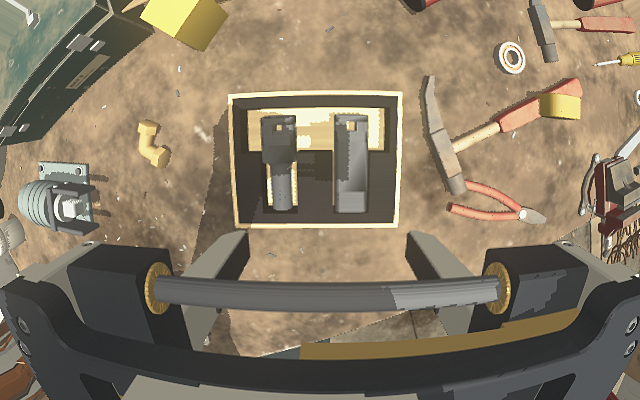

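The wrist view shows the straight socket at right (cols 333–369, rows 113–213), nosed one at left; drive head at left (60,205), its drive end at about (70,208). Zoom in.

Run:
```python
from h import *
im=cv2.imread('pics/w1.png')
a=cv2.resize(im[85:235,225:405],None,fx=4,fy=4,interpolation=cv2.INTER_CUBIC)
a=cv2.convertScaleAbs(a,alpha=1.6,beta=15);cv2.imwrite('pics/c2.png',a)
```

```text
(no output)
```

View pics/c2.png

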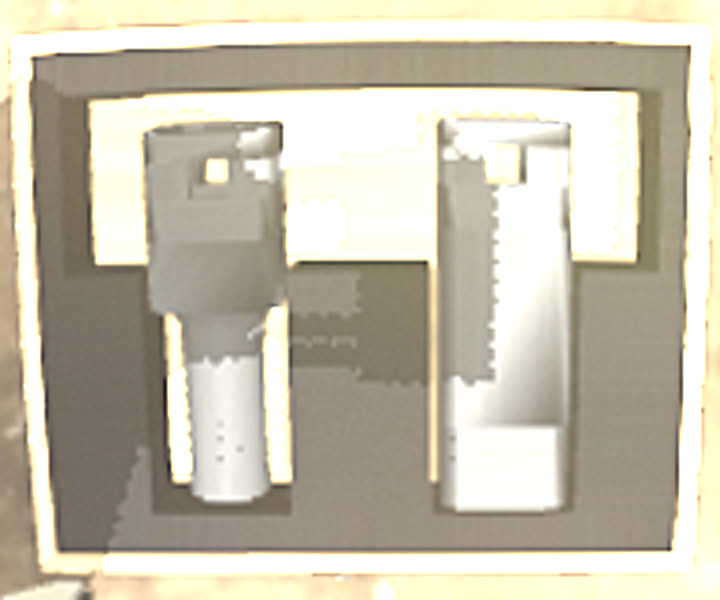

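Run:
```python
from h import *
import pickle;P=pickle.load(open("w1.pkl","rb"))
f=lambda u,z:pt("wrist",np.array(u)/4+[225,85]-.4,z,P)
t=np.array([f(u,.047) for u in[(12,35),(706,24),(688,570),(42,570)]]);print(np.round(t,4))
print([np.linalg.norm(t[i]-t[i-1]).round(4) for i in range(4)],t.mean(0))
d=t[0]-t[3]+t[1]-t[2];print("tray yaw",np.degrees(np.arctan2(d[1],d[0])))
d=t[0]-t[1]+t[3]-t[2];print("tray yaw2",np.degrees(np.arctan2(d[1],d[0]))-90)
a=(f((440,125),.042)+f((570,125),.042))/2;b=(f((441,505),.042)+f((572,505),.042))/2
print("width",np.linalg.norm(f((440,316),.042)-f((571,316),.042)),"yaw",np.degrees(np.arctan2(*(a-b)[[1,0]])))
top,bot=f((505,120),.046),f((505,512),.046);print("len",np.linalg.norm(top-bot),"mid",(top+bot)/2,top,bot)
```

```text
[[ 0.6466 -0.2184  0.047 ]
 [ 0.5771 -0.4343  0.047 ]
 [ 0.4005 -0.3774  0.047 ]
 [ 0.4708 -0.1616  0.047 ]]
[np.float64(0.1847), np.float64(0.2268), np.float64(0.1855), np.float64(0.227)] [ 0.52375379 -0.29791076  0.047     ]
tray yaw -17.878270509495234
tray yaw2 -17.929711356126646
width 0.043445721606396245 yaw -17.161413602659938
len 0.13082847824523083 mid [ 0.50316209 -0.34209895  0.046     ] [ 0.56558521 -0.36165338  0.046     ] [ 0.44073896 -0.32254452  0.046     ]
```

Consistent with the given sizes (tray 185x227, socket 43x131, lateral offset −48). Now the pickup offset.

```bash
python3 -c "
from h import *
rel([.5356,-.3526,.012],Rdown(-17.6))"
```

```text
shift [0.469 0.294 2.684] turn [-0.     0.001 -0.012] t 1.8
```

```bash
python3 -m handwheel '[0.25,0.15,0,0,0,-0.01,0.58, 0.47,0.29,0.2,0,0,-0.01,0.58, 0.47,0.29,0.6,0,0,-0.01,0.58, 0.47,0.29,1,0,0,-0.01,0.58]'; python3 -m handwheel '[0,0,0.4,0,0,0,0.58, 0,0,0.7,0,0,0,0.58, 0,0,0.7,0,0,0,0.58, 0,0,0.7,0,0,0,0.58]'
python3 - <<'E'
from h import *
rel([.5356,-.3526,.012],Rdown(-17.6))
cv2.imwrite("pics/w2.png",manip.read_camera("wrist")[...,::-1])
E
```

```text
time: 2.2
tool_pos: [0.5364, -0.3537, 0.1798]
eef_rot: [[0.952, -0.306, 0.002], [-0.306, -0.952, -0.001], [0.002, 0.0, -1.0]]
contact_force: [1.0, 0.0, 0.6]
opening: 0.0654
grasp_force: 0.0
time: 2.6
tool_pos: [0.5362, -0.353, 0.1111]
eef_rot: [[0.952, -0.306, 0.0], [-0.306, -0.952, 0.0], [0.0, -0.0, -1.0]]
contact_force: [0.3, 0.6, -0.1]
opening: 0.054
grasp_force: 0.0
shift [-0.007 -0.001  0.991] turn [-0.    -0.    -0.005] t 2.6
```

View pics/w2.png

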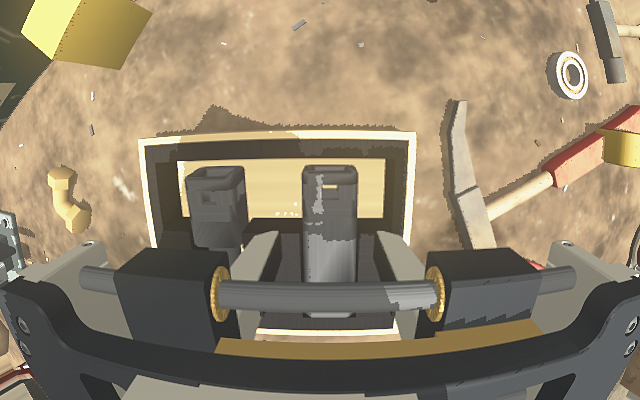

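The fingers (inner edges about 280 and 378) straddle the socket (303–357) symmetrically. Descend and grip.

```bash
python3 -m handwheel '[0,0,0.3,0,0,0,0.58, 0,0,0.6,0,0,0,0.58, 0,0,0.8,0,0,0,0.58, 0,0,0.9,0,0,0,0.58, 0,0,0.98,0,0,0,0.58, 0,0,0.98,0,0,0,0.58]' && python3 -m handwheel '[0,0,0,0,0,0,0.3, 0,0,0,0,0,0,0.3, 0,0,0,0,0,0,0.3, 0,0,0,0,0,0,0.3]' 45; python3 -m handwheel '[0,0,-0.2,0,0,0,0.3, 0,0,-0.6,0,0,0,0.3, 0,0,-1,0,0,0,0.3, 0,0,-1,0,0,0,0.3]'; python3 -m handwheel '[0,0,-0.3,0,0,0,0.3, 0,0,-0.7,0,0,0,0.3, 0,0,-1,0,0,0,0.3, 0,0,-1,0,0,0,0.3]'
```

```text
time: 3.25
tool_pos: [0.5365, -0.3529, 0.0132]
eef_rot: [[0.952, -0.306, 0.001], [-0.306, -0.952, -0.0], [0.001, 0.0, -1.0]]
contact_force: [0.6, 1.0, -0.8]
opening: 0.0539
grasp_force: 0.0
time: 3.65
tool_pos: [0.5369, -0.3536, 0.0141]
eef_rot: [[0.952, -0.307, 0.002], [-0.307, -0.952, -0.002], [0.003, 0.001, -1.0]]
contact_force: [-0.4, -1.5, 6.1]
opening: 0.0436
grasp_force: 44.9
time: 4.05
tool_pos: [0.5392, -0.3546, 0.1181]
eef_rot: [[0.952, -0.307, 0.01], [-0.306, -0.952, -0.006], [0.011, 0.003, -1.0]]
contact_force: [0.6, -0.6, -3.7]
opening: 0.0437
grasp_force: 45.0
time: 4.45
tool_pos: [0.5377, -0.3536, 0.2157]
eef_rot: [[0.952, -0.306, 0.006], [-0.306, -0.952, -0.004], [0.007, 0.002, -1.0]]
contact_force: [1.1, -0.7, -2.7]
opening: 0.0436
grasp_force: 45.0
```

```bash
python3 -m handwheel '[-0.25,-0.4,0,0,0,0,0.3, -0.5,-0.8,0,0,0,0,0.3, -0.5,-0.9,0,0,0,0,0.3]'; python3 -m handwheel '[-0.2,-0.3,0,0,0,-0.17,0.3, -0.5,-0.6,0,0,0,-0.34,0.3, -0.5,-0.9,-0.2,0,0,-0.51,0.3, -0.5,-0.9,-0.3,0,0,-0.68,0.3, -0.5,-0.9,-0.3,0,0,-0.84,0.3, -0.5,-0.9,-0.3,0,0,-0.95,0.3, -0.5,-0.9,-0.3,0,0,-0.95,0.3]'; python3 -m handwheel '[0,0,0,0,0,-0.17,0.3, 0,0,0,0,0,-0.34,0.3, 0,0,0,0,0,-0.51,0.3, 0,0,0,0,0,-0.68,0.3, 0,0,0,0,0,-0.84,0.3, 0,0,0,0,0,-0.92,0.3, 0,0,0,0,0,-0.92,0.3]'
python3 - <<'E'
from h import *
import pickle
s=manip.read_state();print(np.round(s["joint_pos"],1),s["tool_pos"])
P=manip.camera_params("wrist");im=manip.read_camera("wrist")[...,::-1]
pickle.dump(P,open("w3.pkl","wb"));cv2.imwrite("pics/w3.png",im)
cv2.imwrite("pics/w3b.png",cv2.resize(im,(800,500),interpolation=cv2.INTER_CUBIC))
E
```

```text
time: 4.75
tool_pos: [0.5124, -0.2427, 0.2088]
eef_rot: [[0.954, -0.3, -0.01], [-0.3, -0.954, 0.01], [-0.012, -0.007, -1.0]]
contact_force: [0.8, 0.5, -3.5]
opening: 0.044
grasp_force: 45.0
time: 5.45
tool_pos: [0.4945, -0.1502, 0.2403]
eef_rot: [[0.907, 0.421, -0.005], [0.421, -0.907, 0.002], [-0.003, -0.004, -1.0]]
contact_force: [-0.3, -0.4, -3.2]
opening: 0.0439
grasp_force: 45.0
time: 6.15
tool_pos: [0.4949, -0.1504, 0.2409]
eef_rot: [[0.404, 0.915, -0.004], [0.915, -0.404, 0.002], [0.0, -0.004, -1.0]]
contact_force: [0.0, 0.4, -3.9]
opening: 0.0438
grasp_force: 45.0
[ 24.8  22.8 -14.6 101.    6.6  57.3 -16.2] [ 0.49486915 -0.15044405  0.24088725]
```

View pics/w3b.png

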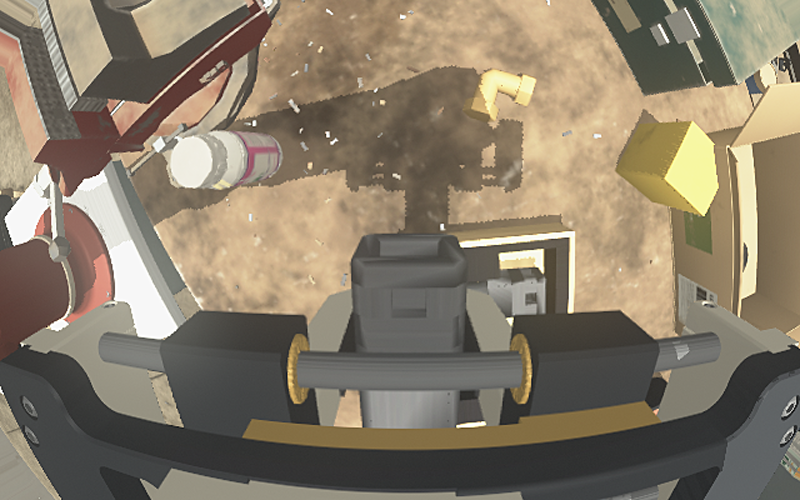

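Held level: socket mouth at (410,250), bottle at (230,160), elbow (500,95), carton (670,165), and the drive head is out of view ahead. Move 100 mm forward and look.

```bash
python3 -m handwheel '[0.3,0,0,0,0,0,0.3, 0.7,0,-0.1,0,0,0,0.3, 0.9,0,-0.3,0,0,0,0.3, 0.9,0,-0.3,0,0,0,0.3, 0.9,0,-0.3,0,0,0,0.3]'
python3 - <<'E'
from h import *
import pickle
s=manip.read_state();print(np.round(s["joint_pos"],1),s["tool_pos"])
P=manip.camera_params("wrist");im=manip.read_camera("wrist")[...,::-1]
pickle.dump(P,open("w4.pkl","wb"));cv2.imwrite("pics/w4.png",im)
cv2.imwrite("pics/w4b.png",cv2.resize(im[:230,50:450],None,fx=2,fy=2,interpolation=cv2.INTER_CUBIC))
P3=pickle.load(open("w3.pkl","rb"))
print("bottle base?",pt("wrist",np.array((268,160))/1.25,0.0,P3),"cap",pt("wrist",np.array((190,160))/1.25,.153,P3))
print("elbow",pt("wrist",np.array((503,90))/1.25,.015,P3))
E
```

```text
time: 6.7
tool_pos: [0.5317, -0.0684, 0.272]
eef_rot: [[0.403, 0.915, -0.001], [0.915, -0.403, -0.001], [-0.001, -0.001, -1.0]]
contact_force: [-0.1, -0.5, -3.4]
opening: 0.0437
grasp_force: 45.0
[ 15.7  22.8 -15.7  95.5   6.8  62.7 -25.7] [ 0.53171241 -0.06839967  0.27204871]
bottle base? [ 0.37931783 -0.02552684  0.        ] cap [ 0.37688808 -0.01783203  0.153     ]
elbow [ 0.63628499 -0.0618559   0.015     ]
```

View pics/w4b.png

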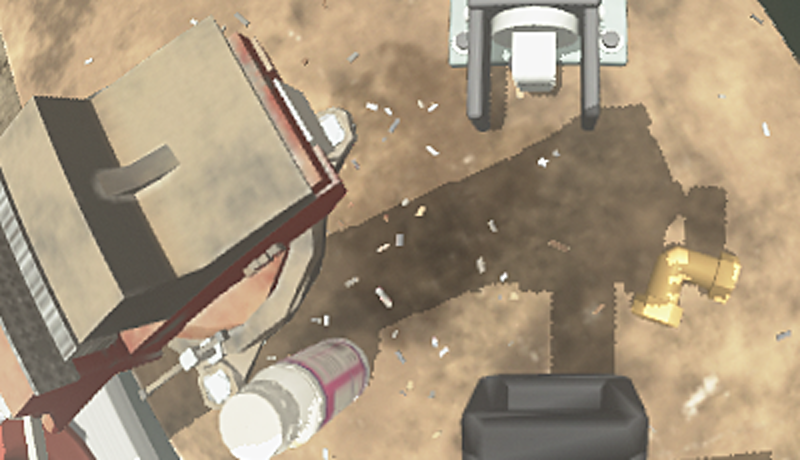

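Drive at crop (533,60), with its tip end at row ~88. The cheeks end at (481,125) and (592,125), the base plate's front corners are at (449,67) and (627,66), the vice's nearest corner is (345,187), and the bottle is at (300,395).

Run:
```python
from h import *
import pickle;P=pickle.load(open("w4.pkl","rb"))
f=lambda u,z:pt("wrist",np.array(u)/2+[50,0]-.25,z,P)
print("cam",P["cam_to_world"][:,3] if hasattr(P["cam_to_world"],'shape') else 0)
def pair(n,a,b,z):
    A,B=f(a,z),f(b,z);d=B-A;print(n,z,"w",np.linalg.norm(d).round(4),"mid",((A+B)/2).round(4),"yaw",(np.degrees(np.arctan2(d[1],d[0]))+90).round(2))
for z in(.006,.012,.02):pair("plate",(449,67),(627,66),z)
pair("cheek outer",(468,125),(600,125),.094)
pair("cheek outer far",(469,5),(598,3),.094)
pair("drive edges",(512,60),(556,60),.082)
pair("drive tip",(513,82),(555,82),.079)
print("vice corner",f((345,187),.13),f((345,187),.2),f((325,95),.2))
print("bottle base",f((350,362),.0),"cap",f((250,425),.153))
print("elbow",f((685,285),.015))
```

```text
cam [ 0.56000999 -0.00226834  0.43887111  1.        ]
plate 0.006 w 0.1243 mid [0.6002 0.1202 0.006 ] yaw 65.98
plate 0.012 w 0.1226 mid [0.5996 0.1185 0.012 ] yaw 65.98
plate 0.02 w 0.1203 mid [0.5989 0.1162 0.02  ] yaw 65.98
cheek outer 0.094 w 0.0727 mid [0.5759 0.0639 0.094 ] yaw 65.63
cheek outer far 0.094 w 0.0726 mid [0.6052 0.1317 0.094 ] yaw 66.32
drive edges 0.082 w 0.0252 mid [0.5923 0.1021 0.082 ] yaw 65.47
drive tip 0.079 w 0.0242 mid [0.587  0.0903 0.079 ] yaw 65.53
vice corner [0.47456545 0.07037521 0.13      ] [0.4939299  0.05391188 0.2       ] [0.50142802 0.09330848 0.2       ]
bottle base [ 0.38492149 -0.01758248  0.        ] cap [ 0.37741875 -0.01779404  0.153     ]
elbow [ 0.6305595  -0.06375618  0.015     ]
```

The drive pose is consistent (plate 124 mm, cheeks 73 mm, drive 24–25 mm; yaw ≈66°, root ≈(0.600,0.117)). Next: the height of the vice's near corner, by marking its ray in the fixed views.

Run:
```python
from h import *
import pickle;P=pickle.load(open("w4.pkl","rb"))
f=lambda u,z:pt("wrist",np.array(u)/2+[50,0]-.25,z,P)
out=[]
for n,(x0,y0) in(("side",(340,190)),("scene",(270,180))):
    im=cv2.imread(f"pics/{n}0.png")[y0:y0+140,x0:x0+100]
    im=cv2.resize(im,None,fx=4,fy=4,interpolation=cv2.INTER_CUBIC)
    for z in(.06,.08,.1,.12,.14,.16,.18,.2):
        for u,c in(((345,187),(0,255,0)),((240,38),(255,255,0))):
            q=((proj(n,f(u,z))[0]-[x0,y0]+.5)*4).astype(int)
            cv2.circle(im,q.tolist(),3,c,-1); cv2.putText(im,str(int(z*100)),(q+[4,4]).tolist(),0,.4,c,1)
    out.append(im)
cv2.imwrite("pics/v.png",np.hstack(out))
```

```text
(no output)
```

View pics/v.png

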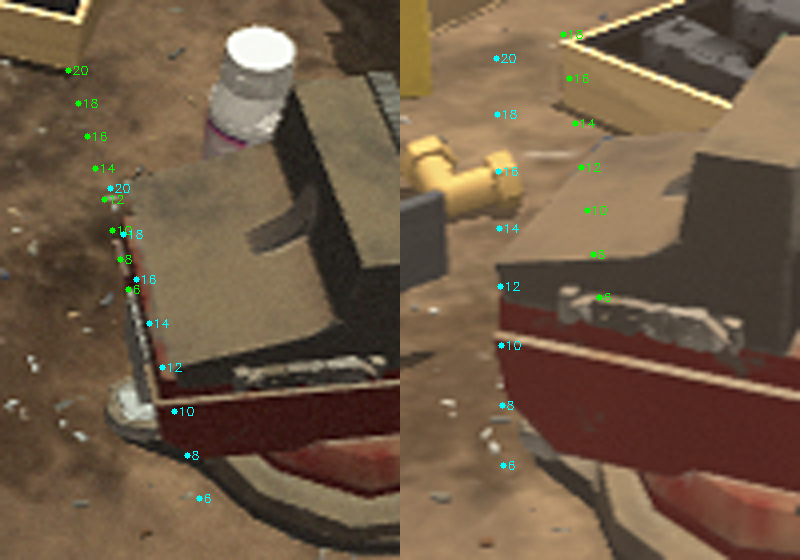

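The ray meets the vice's far corner at z≈0.12. So the far block is ≈0.13 high with x≲0.475, and the high jaw is well behind. I'll lay the socket on the drive line, with its centre at about (0.518,−0.066).

```bash
python3 -c "
from h import *
rel([.532,-.0353,.012],Rdown(66.0))"
```

```text
shift [ 0.323 -0.124  2.595] turn [-0.003  0.003  0.003] t 6.75
```

```bash
python3 -m handwheel '[0.16,-0.06,0.3,0,0,0,0.3, 0.32,-0.12,0.7,0,0,0,0.3, 0.32,-0.12,1,0,0,0,0.3]'; python3 -m handwheel '[0,0,0.4,0,0,0,0.3, 0,0,0.8,0,0,0,0.3, 0,0,1,0,0,0,0.3]';python3 -m handwheel '[0,0,0.2,0,0,0,0.3, 0,0,0.4,0,0,0,0.3, 0,0,0.5,0,0,0,0.3, 0,0,0.56,0,0,0,0.3, 0,0,0.58,0,0,0,0.3, 0,0,0.58,0,0,0,0.3]'; python3 -c "
from h import *
rel([.532,-.0353,.010],Rdown(66.0))"
```

```text
time: 7.05
tool_pos: [0.5321, -0.0328, 0.1701]
eef_rot: [[0.402, 0.916, -0.003], [0.916, -0.402, 0.001], [-0.0, -0.004, -1.0]]
contact_force: [0.3, 0.0, -3.3]
opening: 0.0434
grasp_force: 45.0
time: 7.35
tool_pos: [0.5304, -0.0365, 0.0686]
eef_rot: [[0.406, 0.914, -0.008], [0.914, -0.406, -0.001], [-0.005, -0.007, -1.0]]
contact_force: [-0.2, -1.2, -2.3]
opening: 0.0439
grasp_force: 45.0
time: 7.95
tool_pos: [0.5343, -0.0344, 0.015]
eef_rot: [[0.402, 0.915, 0.001], [0.915, -0.402, -0.0], [0.0, 0.001, -1.0]]
contact_force: [-0.1, -0.4, -3.6]
opening: 0.0439
grasp_force: 45.0
shift [-0.018 -0.017  0.05 ] turn [ 0.001 -0.     0.006] t 7.95
```

Lower gently to contact.

```bash
python3 -m handwheel '[0,0,0.02,0,0,0,0.3, 0,0,0.04,0,0,0,0.3, 0,0,0.05,0,0,0,0.3, 0,0,0.05,0,0,0,0.3]'
```

```text
time: 8.35
tool_pos: [0.5352, -0.0335, 0.0107]
eef_rot: [[0.401, 0.916, 0.003], [0.916, -0.401, 0.0], [0.001, 0.002, -1.0]]
contact_force: [-0.4, 1.8, 4.0]
opening: 0.0437
grasp_force: 45.0
```

```bash
python3 -m handwheel '[0,0,0,0,0,0,0.62, 0,0,0,0,0,0,0.62, 0,0,0,0,0,0,0.62, 0,0,-0.2,0,0,0,0.62, 0,0,-0.6,0,0,0,0.62, 0,0,-0.6,0,0,0,0.62]'; python3 -m handwheel '[-0.3,0,0,0,0,0,0.62, -0.6,0,0,0,0,0,0.62, -0.83,0,0,0,0,0,0.62, -0.83,0,0,0,0,0,0.62, -0.83,0,0,0,0,0,0.62]'
python3 - <<'E'
from h import *
import pickle
s=manip.read_state();R0=np.array(s["eef_rot"]);print(s["tool_pos"],"yaw",np.degrees(np.arctan2(R0[1,0],R0[0,0])))
P=manip.camera_params("wrist");im=manip.read_camera("wrist")[...,::-1]
pickle.dump(P,open("w5.pkl","wb"));cv2.imwrite("pics/w5.png",im)
# numeric edge profile across socket at a few rows
c=np.array([.5352,-.0335])-.035*np.array([.401,.916]);print("centre",c)
a=np.array([.401,.916]);n=np.array([-.916,.401])
for l in(.065,.03):
    for w in(.022,-.022):print(l,w,proj("wrist",[*(c+l*a+w*n),.038],P).round(1))
g=cv2.cvtColor(im,cv2.COLOR_BGR2GRAY)
u=proj("wrist",[*(c+.05*a),.044],P)[0].round().astype(int);print(u,g[u[1],u[0]-40:u[0]+40].tolist())
E
```

```text
time: 8.95
tool_pos: [0.5372, -0.0341, 0.0735]
eef_rot: [[0.402, 0.915, 0.009], [0.915, -0.402, -0.0], [0.003, 0.008, -1.0]]
contact_force: [0.9, 0.1, -0.4]
opening: 0.0572
grasp_force: 0.0
time: 9.45
tool_pos: [0.5005, -0.11, 0.0693]
eef_rot: [[0.403, 0.915, -0.0], [0.915, -0.403, 0.001], [0.0, -0.001, -1.0]]
contact_force: [-0.0, 0.7, 0.3]
opening: 0.0579
grasp_force: 0.0
[ 0.50048887 -0.11000179  0.06930475] yaw 66.23000514975308
centre [ 0.521165 -0.06556 ]
0.065 0.022 [[295.4  57. ]]
0.065 -0.022 [[364.9  57.1]]
0.03 0.022 [[295.6 110.6]]
0.03 -0.022 [[365.  110.5]]
[330  78] [107, 109, 107, 98, 81, 86, 101, 112, 117, 114, 110, 109, 106, 108, 110, 110, 107, 106, 109, 111, 113, 115, 117, 116, 120, 119, 120, 123, 96, 90, 99, 107, 108, 112, 113, 112, 111, 109, 106, 106, 101, 101, 103, 105, 105, 106, 109, 96, 97, 117, 127, 121, 121, 121, 121, 120, 123, 123, 125, 123, 121, 121, 120, 118, 120, 119, 122, 123, 125, 123, 115, 103, 94, 86, 106, 109, 111, 108, 109, 109]
```

Edges at columns ~294 and ~363, as predicted (295, 365), so the socket lies where released. Descend and grip the bore end.

```bash
python3 -m handwheel '[0,0,0.3,0,0,0,0.62, 0,0,0.5,0,0,0,0.62, 0,0,0.58,0,0,0,0.62, 0,0,0.58,0,0,0,0.62, 0,0,0.58,0,0,0,0.62]'; python3 -m handwheel '[0,0,0,0,0,0,0.3, 0,0,0,0,0,0,0.3, 0,0,0,0,0,0,0.3, 0,0,0,0,0,0,0.3, 0,0,0,0,0,0,0.3]' 60; python3 -m handwheel '[0,0,-0.2,0,0,0,0.3, 0,0,-0.4,0,0,0,0.3, 0,0,-0.48,0,0,0,0.3, 0,0,-0.48,0,0,0,0.3, 0,0,-0.48,0,0,0,0.3, 0,0,-0.48,0,0,0,0.3]'
python3 -c "
from h import *
s=manip.read_state();p=s['tool_pos'];R0=np.array(s['eef_rot']);a=np.array([.407,.914]);n=np.array([-.914,.407])
print(p,'yaw',np.degrees(np.arctan2(R0[1,0],R0[0,0])),'n',n@p[:2],'a',a@p[:2])
rel([*( .102*a-.5*n),.059],Rdown(66))"
```

```text
time: 10.0
tool_pos: [0.5014, -0.1092, 0.0121]
eef_rot: [[0.401, 0.916, 0.001], [0.916, -0.401, 0.0], [0.001, 0.001, -1.0]]
contact_force: [0.1, -0.4, -0.3]
opening: 0.0579
grasp_force: 0.0
time: 10.5
tool_pos: [0.5013, -0.1102, 0.0125]
eef_rot: [[0.402, 0.916, 0.002], [0.916, -0.402, -0.0], [0.0, 0.002, -1.0]]
contact_force: [-0.4, -0.4, 6.1]
opening: 0.0434
grasp_force: 60.0
time: 11.1
tool_pos: [0.4997, -0.1099, 0.0586]
eef_rot: [[0.402, 0.916, -0.002], [0.916, -0.402, 0.0], [-0.001, -0.002, -1.0]]
contact_force: [-0.6, -0.7, -3.6]
opening: 0.044
grasp_force: 60.0
[ 0.49966206 -0.10993246  0.05860347] yaw 66.30177905268746 n -0.5014336317687228 a 0.10288418860059165
shift [-0.008 -0.009 -0.004] turn [-0.003  0.001  0.007] t 11.1
```

```bash
python3 -m handwheel '[0.2,0,-0.02,0,0,0,0.3, 0.4,-0.01,-0.02,0,0,0,0.3, 0.6,-0.01,-0.02,0,0,0,0.3, 0.75,-0.01,-0.02,0,0,0,0.3, 0.75,-0.01,-0.02,0,0,0,0.3, 0.75,-0.01,-0.02,0,0,0,0.3, 0.75,-0.01,-0.02,0,0,0,0.3]'
python3 - <<'E'
from h import *
import pickle
s=manip.read_state();p=s['tool_pos'];R0=np.array(s['eef_rot']);a=np.array([.407,.914]);n=np.array([-.914,.407])
print(p,'yaw',np.degrees(np.arctan2(R0[1,0],R0[0,0])),'n',n@p[:2],'a',a@p[:2],R0[2])
P=manip.camera_params("wrist");im=manip.read_camera("wrist")[...,::-1]
pickle.dump(P,open("w6.pkl","wb"));cv2.imwrite("pics/w6.png",im)
cv2.imwrite("pics/side6.png",manip.read_camera("side")[...,::-1])
w=cv2.resize(im[0:200,240:440],(600,600),interpolation=cv2.INTER_CUBIC)
cv2.imwrite("pics/c6.png",cv2.convertScaleAbs(w,alpha=1.3,beta=10))
E
```

```text
time: 11.8
tool_pos: [0.529, -0.0427, 0.0613]
eef_rot: [[0.404, 0.915, -0.002], [0.915, -0.404, -0.001], [-0.002, -0.001, -1.0]]
contact_force: [-0.6, -0.8, -3.2]
opening: 0.0437
grasp_force: 60.0
[ 0.52900581 -0.04266413  0.06130257] yaw 66.18350511304912 n -0.5008756079401029 a 0.17631035356075256 [-1.84382549e-03 -9.65480757e-04 -9.99997834e-01]
```

View pics/c6.png

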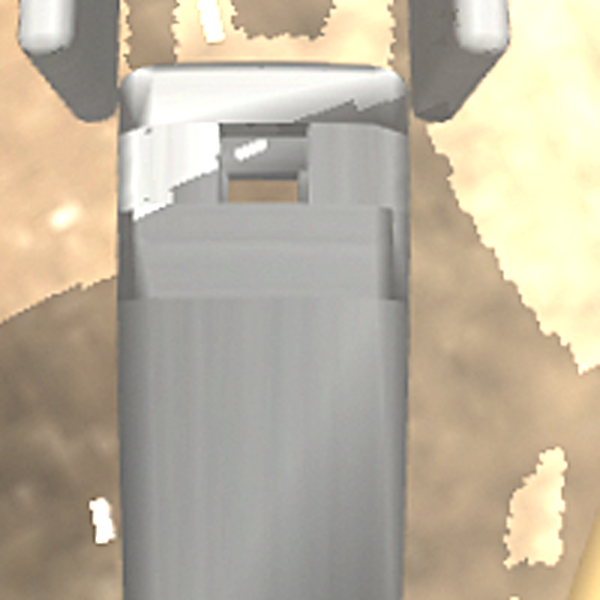

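The socket edges (119, 407 → centre 263) and cheek outers (20, 508 → centre 264) agree to ~0.2 mm, with no visible skew. Advance slowly, watching the force.

```bash
python3 -m handwheel '[0.1,0,0.005,0,0,0,0.3, 0.2,0,0.005,0,0,0,0.3, 0.26,0,0.005,0,0,0,0.3, 0.29,0,0.005,0,0,0,0.3, 0.32,0,0.005,0,0,0,0.3, 0.34,0,0.005,0,0,0,0.3, 0.36,0,0.005,0,0,0,0.3, 0.38,0,0.005,0,0,0,0.3, 0.38,0,0.005,0,0,0,0.3]'
```

```text
time: 12.8
tool_pos: [0.5445, -0.0067, 0.061]
eef_rot: [[0.402, 0.916, -0.001], [0.916, -0.402, -0.001], [-0.001, -0.001, -1.0]]
contact_force: [-1.0, -0.8, -4.3]
opening: 0.0436
grasp_force: 60.0
```

```bash
python3 -m handwheel '[0.02,0,0,0,0,0,0.3, 0.04,0,0,0,0,0,0.3, 0.06,0,0,0,0,0,0.3, 0.08,0,0,0,0,0,0.3, 0.1,0,0,0,0,0,0.3, 0.1,0,0,0,0,0,0.3]'
```

```text
time: 13.4
tool_pos: [0.5471, -0.0003, 0.0607]
eef_rot: [[0.404, 0.915, -0.005], [0.915, -0.404, -0.004], [-0.006, -0.003, -1.0]]
contact_force: [-2.5, -3.9, -2.8]
opening: 0.0433
grasp_force: 60.0
```

```bash
python3 -m handwheel '[0.03,0,0,0,0,0,0.3, 0.06,0,0,0,0,0,0.3, 0.09,0,0,0,0,0,0.3, 0.09,0,0,0,0,0,0.3, 0.09,0,0,0,0,0,0.3]'
```

```text
time: 13.9
tool_pos: [0.5526, 0.0101, 0.0612]
eef_rot: [[0.403, 0.915, -0.001], [0.915, -0.403, -0.001], [-0.001, 0.0, -1.0]]
contact_force: [-1.8, -5.4, -1.7]
opening: 0.0435
grasp_force: 60.0
```

```bash
python3 -m handwheel '[0.02,0,0,0,0,0,0.3, 0.04,0,0,0,0,0,0.3, 0.05,0,0,0,0,0,0.3, 0.05,0,0,0,0,0,0.3]'
```

```text
time: 14.3
tool_pos: [0.5525, 0.0102, 0.061]
eef_rot: [[0.405, 0.914, -0.006], [0.914, -0.405, -0.007], [-0.009, -0.002, -1.0]]
contact_force: [-5.0, -11.2, 1.0]
opening: 0.0433
grasp_force: 60.0
```

```bash
python3 -m handwheel '[0.03,0,0,0,0,0,0.3, 0.06,0,0,0,0,0,0.3, 0.08,0,0,0,0,0,0.3, 0.08,0,0,0,0,0,0.3]'
python3 - <<'E'
from h import *
s=manip.read_state();a=np.array([.407,.914]);print(a@s["tool_pos"][:2])
P=manip.camera_params("wrist");im=manip.read_camera("wrist")[...,::-1]
cv2.imwrite("pics/w7.png",im)
w=cv2.resize(im[0:200,240:440],(600,600),interpolation=cv2.INTER_CUBIC)
cv2.imwrite("pics/c7.png",cv2.convertScaleAbs(w,alpha=1.3,beta=10))
E
```

```text
time: 14.7
tool_pos: [0.5527, 0.0106, 0.0607]
eef_rot: [[0.409, 0.913, -0.013], [0.912, -0.409, -0.017], [-0.02, -0.005, -1.0]]
contact_force: [-10.0, -20.0, 6.4]
opening: 0.0436
grasp_force: 60.0
0.23467427765454815
```

Stalled at 22 N with no further motion. Push once more to tell the shoulder from the ball, then relax and do a light pull test.

```bash
python3 -m handwheel '[0.03,0,0,0,0,0,0.3, 0.05,0,0,0,0,0,0.3, 0.05,0,0,0,0,0,0.3]'; python3 -m handwheel '[-0.05,0,0,0,0,0,0.3, -0.1,0,0,0,0,0,0.3, -0.16,0,0,0,0,0,0.3, -0.16,0,0,0,0,0,0.3, -0.16,0,0,0,0,0,0.3]';python3 -m handwheel '[-0.02,0,0,0,0,0,0.3, -0.03,0,0,0,0,0,0.3, -0.03,0,0,0,0,0,0.3]'
python3 - <<'E'
from h import *
for f in("w4","w6","w7"):
    g=cv2.imread(f"pics/{f}.png",0);print(f,[int(x) for x in g[0:50,318:336].mean(1)])
E
```

```text
time: 15.05
tool_pos: [0.5528, 0.0112, 0.0604]
eef_rot: [[0.411, 0.912, -0.017], [0.911, -0.411, -0.022], [-0.027, -0.007, -1.0]]
contact_force: [-11.4, -23.9, 7.2]
opening: 0.0437
grasp_force: 60.0
time: 15.55
tool_pos: [0.5528, 0.0113, 0.0606]
eef_rot: [[0.403, 0.915, -0.003], [0.915, -0.403, -0.002], [-0.003, -0.001, -1.0]]
contact_force: [-1.2, -5.1, -5.2]
opening: 0.0442
grasp_force: 60.0
time: 15.85
tool_pos: [0.5528, 0.0114, 0.061]
eef_rot: [[0.401, 0.916, 0.001], [0.916, -0.401, 0.001], [0.001, 0.0, -1.0]]
contact_force: [0.9, -2.9, -8.4]
opening: 0.0436
grasp_force: 60.0
w4 [169, 142, 89, 131, 186, 212, 234, 243, 241, 240, 240, 244, 232, 162, 137, 128, 196, 197, 195, 194, 194, 193, 196, 199, 206, 207, 207, 224, 229, 232, 214, 187, 185, 203, 208, 203, 206, 203, 197, 194, 167, 154, 137, 134, 137, 130, 122, 133, 153, 161]
w6 [118, 118, 118, 117, 122, 117, 117, 117, 115, 118, 126, 134, 153, 175, 176, 174, 174, 173, 174, 180, 128, 94, 132, 167, 185, 184, 183, 184, 181, 184, 184, 185, 184, 180, 176, 170, 165, 159, 155, 151, 152, 76, 83, 85, 79, 93, 126, 136, 145, 152]
w7 [247, 247, 247, 247, 247, 247, 247, 247, 247, 247, 247, 247, 247, 247, 247, 247, 248, 253, 221, 145, 158, 120, 139, 165, 190, 200, 197, 190, 182, 172, 166, 158, 150, 144, 142, 143, 142, 136, 127, 125, 123, 120, 101, 98, 94, 96, 188, 239, 230, 228]
```

```bash
python3 -m handwheel '[-0.02,0,0,0,0,0,0.3, -0.04,0,0,0,0,0,0.3, -0.04,0,0,0,0,0,0.3]'
python3 - <<'E'
from h import *
P=manip.camera_params("wrist");im=manip.read_camera("wrist");cv2.imwrite("pics/w8.png",im[...,::-1])
s=manip.read_state();a=np.array([.407,.914]);n=np.array([-.914,.407]);print(a@s["tool_pos"][:2])
for A in(.345,.348,.351,.354):print(A,[proj("wrist",[*(A*a-.5*n),z],P)[0].round(1).tolist() for z in(.082,.09,.092,.11)])
for A in(.286-.065+.049,):pass
print("window pred (home)",[proj("wrist",[*(A*a-.5*n),.092],P)[0].round(1).tolist() for A in(.351-.010,.351-.022)])
for c in(300,312,327,342,354):print(c,im[:60,c].tolist()[::2])
E
```

```text
time: 16.15
tool_pos: [0.5517, 0.0094, 0.0615]
eef_rot: [[0.4, 0.916, 0.002], [0.916, -0.4, 0.004], [0.004, 0.001, -1.0]]
contact_force: [2.7, 3.7, -9.2]
opening: 0.0432
grasp_force: 60.0
0.23310591446351334
0.345 [[331.1, 38.2], [331.3, 33.5], [331.4, 32.3], [332.0, 19.5]]
0.348 [[331.1, 32.3], [331.4, 27.4], [331.4, 26.1], [332.0, 12.6]]
0.351 [[331.2, 26.5], [331.4, 21.4], [331.5, 20.0], [332.1, 5.8]]
0.354 [[331.2, 20.8], [331.4, 15.4], [331.5, 14.0], [332.1, -0.9]]
window pred (home) [[331.3, 40.7], [331.2, 66.5]]
300 [[246, 246, 244], [246, 246, 245], [246, 246, 244], [246, 246, 245], [246, 247, 245], [247, 247, 246], [247, 247, 246], [247, 247, 246], [247, 247, 246], [254, 255, 250], [152, 155, 144], [159, 160, 151], [110, 109, 106], [171, 170, 166], [190, 193, 188], [188, 188, 183], [188, 188, 183], [192, 191, 184], [192, 192, 187], [197, 197, 191], [196, 198, 193], [198, 197, 193], [185, 184, 181], [185, 184, 182], [184, 185, 182], [184, 184, 181], [183, 183, 180], [184, 183, 180], [185, 183, 180], [185, 183, 180]]
312 [[247, 247, 247], [247, 247, 247], [247, 247, 247], [247
[... 1292 characters left out ...]
], [158, 159, 153], [153, 154, 151], [110, 111, 106], [98, 97, 94], [111, 111, 107], [145, 146, 140], [183, 185, 176], [184, 187, 178], [184, 187, 179], [185, 189, 179], [190, 193, 184]]
354 [[247, 247, 247], [247, 247, 247], [247, 247, 247], [247, 247, 247], [247, 247, 247], [247, 247, 246], [247, 247, 246], [247, 247, 246], [249, 249, 249], [162, 164, 153], [156, 158, 149], [158, 161, 152], [110, 111, 107], [170, 168, 164], [197, 196, 191], [188, 190, 185], [176, 176, 172], [165, 167, 161], [153, 153, 148], [142, 143, 138], [130, 131, 128], [100, 100, 96], [142, 143, 138], [139, 140, 135], [139, 140, 135], [137, 138, 134], [139, 139, 136], [138, 139, 135], [138, 138, 135], [138, 138, 134]]
```

Numerically: the mouth meets the shoulder disc across all columns under push, and the pull slid it ~2 mm back. Re-seat firmly, then relax to near-zero force (no pull) before letting go.

```bash
python3 -m handwheel '[0.04,0,0,0,0,0,0.3, 0.08,0,0,0,0,0,0.3, 0.12,0,0,0,0,0,0.3, 0.16,0,0,0,0,0,0.3, 0.18,0,0,0,0,0,0.3, 0.18,0,0,0,0,0,0.3]'
cat > prof.py <<'E'
from h import *
import sys
s=manip.read_state();a=np.array([.407,.914]);g=cv2.cvtColor(manip.read_camera("wrist"),cv2.COLOR_RGB2GRAY)
print("a",a@s["tool_pos"][:2],"fa",a@s["contact_force"][:2],s["eef_rot"][2])
for c in(300,327,354):print(c,g[8:32,c].tolist())
E
python3 prof.py
python3 -m handwheel '[-0.04,0,0,0,0,0,0.3, -0.08,0,0,0,0,0,0.3, -0.1,0,0,0,0,0,0.3, -0.1,0,0,0,0,0,0.3]'; python3 prof.py
```

```text
time: 16.8
tool_pos: [0.5526, 0.0117, 0.0611]
eef_rot: [[0.408, 0.913, -0.013], [0.913, -0.408, -0.015], [-0.019, -0.005, -1.0]]
contact_force: [-8.1, -15.7, 3.8]
opening: 0.0435
grasp_force: 60.0
a 0.23561976486814468 fa -17.657041719270534 [-0.01924624 -0.00527041 -0.99980088]
300 [247, 247, 247, 247, 247, 247, 247, 247, 247, 247, 247, 247, 247, 250, 255, 163, 105, 142, 170, 191, 194, 191, 190, 190]
327 [247, 247, 247, 247, 247, 247, 247, 247, 247, 247, 249, 255, 216, 123, 131, 121, 136, 161, 190, 196, 196, 194, 196, 201]
354 [247, 247, 247, 247, 247, 247, 247, 247, 247, 247, 247, 247, 248, 255, 221, 108, 107, 123, 134, 140, 139, 139, 135, 133]
time: 17.25
tool_pos: [0.5529, 0.0117, 0.0611]
eef_rot: [[0.404, 0.915, -0.003], [0.915, -0.404, -0.003], [-0.004, -0.001, -1.0]]
contact_force: [-1.9, -5.9, -3.8]
opening: 0.0433
grasp_force: 60.0
a 0.23570612297499144 fa -6.169855890448323 [-0.0037958  -0.00109046 -0.9999922 ]
300 [246, 247, 247, 247, 247, 247, 247, 247, 247, 247, 247, 247, 247, 249, 255, 216, 90, 131, 161, 185, 192, 190, 187, 188]
327 [247, 247, 247, 247, 247, 247, 247, 247, 247, 247, 248, 253, 250, 117, 132, 125, 121, 151, 177, 194, 194, 193, 193, 193]
354 [247, 247, 247, 247, 247, 247, 247, 247, 247, 247, 247, 247, 247, 249, 255, 181, 97, 133, 164, 189, 196, 195, 191, 187]
```

```bash
python3 -m handwheel '[-0.02,0,0,0,0,0,0.3, -0.02,0,0,0,0,0,0.3, -0.02,0,0,0,0,0,0.65, -0.02,0,0,0,0,0,0.65, -0.02,0,0,0,0,0,0.65, -0.02,0,0,0,0,0,0.65]'; python3 prof.py
```

```text
time: 17.9
tool_pos: [0.5542, 0.0134, 0.0619]
eef_rot: [[0.401, 0.916, 0.002], [0.916, -0.401, 0.001], [0.002, 0.002, -1.0]]
contact_force: [-0.7, 0.1, 0.3]
opening: 0.0602
grasp_force: 0.0
a 0.237839320994416 fa -0.2155808960937396 [ 0.00228398  0.0016375  -0.99999605]
300 [247, 246, 246, 246, 246, 246, 246, 246, 247, 247, 247, 247, 247, 247, 247, 247, 247, 247, 248, 252, 209, 143, 148, 149]
327 [247, 247, 247, 247, 247, 247, 247, 247, 247, 247, 247, 247, 247, 247, 247, 248, 251, 255, 151, 118, 123, 136, 153, 152]
354 [247, 247, 247, 247, 247, 247, 247, 247, 247, 247, 247, 247, 247, 247, 247, 246, 246, 247, 248, 253, 216, 142, 148, 153]
```

```bash
sed -i 's/8:32/20:48/' prof.py; python3 prof.py; python3 -m handwheel '[0,0,-0.3,0,0,0,0.65, 0,0,-0.7,0,0,0,0.65, 0,0,-1,0,0,0,0.65, 0,0,-1,0,0,0,0.65]'
python3 -m handwheel '[-0.3,0,-0.2,0,0,0,0.65, -0.6,0,-0.4,0,0,0,0.65, -0.6,0,-0.4,0,0,0,0.65, -0.6,0,-0.4,0,0,0,0.65]'
python3 - <<'E'
from h import *
P=manip.camera_params("wrist");im=manip.read_camera("wrist")[...,::-1];cv2.imwrite("pics/w9.png",im)
a=np.array([.407,.914]);n=np.array([-.914,.407]);g=cv2.cvtColor(im,cv2.COLOR_BGR2GRAY)
for A in(.351,.341,.221):print(A,[proj("wrist",[*(A*a-.5*n+w*n),.092],P)[0].round(1).tolist() for w in(.014,0,-.014)])
u=proj("wrist",[*(.351*a-.5*n),.092],P)[0].round().astype(int)
for du in(-20,0,20):print(u,g[u[1]-15:u[1]+15,u[0]+du].tolist())
v=proj("wrist",[*(.221*a-.5*n),.092],P)[0].round().astype(int);print(v,g[v[1]-15:v[1]+15,v[0]].tolist())
s1=manip.read_camera("side")[...,::-1];cv2.imwrite("pics/side9.png",s1);s0=cv2.imread("pics/side0.png")
for nm,(x,y) in dict(elbow=(300,229),carton=(253,186),bottle=(403,210),nosed=(335,178)).items():
    A=s0[y-16:y+16,x-16:x+16].astype(int);B=s1[y-16:y+16,x-16:x+16].astype(int)
    r=cv2.matchTemplate(s1[y-22:y+22,x-22:x+22].copy(),s0[y-16:y+16,x-16:x+16].copy(),cv2.TM_CCOEFF_NORMED);print(nm,abs(A-B).mean().round(1),cv2.minMaxLoc(r)[1:4:2])
E
```

```text
a 0.23740494683429497 fa 0.7417140466040295 [ 0.00167772  0.00123566 -0.99999783]
300 [247, 247, 247, 247, 247, 248, 253, 221, 138, 146, 149, 149, 150, 148, 149, 141, 105, 133, 158, 185, 192, 189, 188, 188, 187, 187, 191, 191]
327 [247, 247, 248, 251, 255, 132, 119, 123, 132, 152, 150, 147, 133, 255, 255, 252, 114, 139, 167, 195, 195, 194, 195, 196, 195, 196, 162, 128]
354 [247, 247, 246, 246, 247, 249, 254, 185, 141, 149, 151, 150, 146, 149, 238, 226, 138, 102, 117, 130, 135, 135, 135, 132, 129, 125, 121, 120]
time: 18.4
tool_pos: [0.5565, 0.0129, 0.1657]
eef_rot: [[0.402, 0.916, 0.01], [0.916, -0.402, 0.001], [0.005, 0.009, -1.0]]
contact_force: [1.0, -0.2, -0.1]
opening: 0.0599
grasp_force: 0.0
time: 18.8
tool_pos: [0.5288, -0.0431, 0.2008]
eef_rot: [[0.403, 0.915, -0.0], [0.915, -0.403, 0.0], [0.0, -0.0, -1.0]]
contact_force: [0.2, 0.6, -0.1]
opening: 0.0604
grasp_force: 0.0
0.351 [[313.1, 10.1], [328.8, 10.0], [344.5, 10.3]]
0.341 [[313.0, 20.1], [328.7, 20.0], [344.5, 20.2]]
0.221 [[312.6, 151.0], [328.3, 151.0], [344.0, 151.1]]
[329  10] []
[329  10] []
[329  10] []
[328 151] [103, 104, 104, 102, 104, 105, 106, 105, 104, 105, 106, 105, 104, 104, 107, 107, 105, 101, 100, 102, 108, 168, 173, 168, 162, 155, 149, 150, 152, 153]
elbow 15.1 (0.8012431859970093, (6, 6))
carton 2.5 (0.9975916743278503, (6, 6))
bottle 10.7 (0.9090619087219238, (6, 6))
nosed 19.6 (0.6265034079551697, (6, 6))
```

After release a gap shows between shoulder face and mouth, from tilt or back-off. Measure from straight above.

```bash
python3 -m handwheel '[0.3,0,0,0,0,0,0.65, 0.6,0,0,0,0,0,0.65, 0.9,0,0,0,0,0,0.65, 0.9,0,0,0,0,0,0.65, 0.9,0,0,0,0,0,0.65]'
cat > top.py <<'E'
from h import *
P=manip.camera_params("wrist");im=manip.read_camera("wrist")[...,::-1];cv2.imwrite("pics/w10.png",im)
s=manip.read_state();print(s["tool_pos"],P["cam_to_world"][:3,3]@np.array([.407,.914,0]))
g=cv2.cvtColor(im,cv2.COLOR_BGR2GRAY)
a=np.array([.407,.914]);n=np.array([-.914,.407])
for w in(-.020,-.016,-.008,0,.008,.016,.020):
    A=np.arange(.360,.330,-.001);q=proj("wrist",np.c_[A[:,None]*a+(-.5+w)*n,np.full(len(A),.092)],P).astype(np.float32)
    print(w,cv2.remap(g,q[:,0].copy(),q[:,1].copy(),1).ravel().tolist())
A=np.arange(.230,.205,-.001);q=proj("wrist",np.c_[A[:,None]*a-.5*n,np.full(len(A),.090)],P).astype(np.float32)
print("end .230-",cv2.remap(g,q[:,0].copy(),q[:,1].copy(),1).ravel().tolist())
E
python3 top.py
```

```text
time: 19.4
tool_pos: [0.5647, 0.0414, 0.2]
eef_rot: [[0.399, 0.917, -0.002], [0.917, -0.399, 0.0], [-0.001, -0.002, -1.0]]
contact_force: [-0.5, -0.4, -0.6]
opening: 0.0604
grasp_force: 0.0
[0.56462161 0.03979656 0.20013907] 0.33960296261947714
-0.02 [158, 156, 156, 157, 158, 158, 158, 156, 139, 113, 112, 117, 110, 106, 101, 95, 97, 95, 93, 92, 90, 91, 93, 97, 95, 93, 92, 91, 92, 96]
-0.016 [172, 172, 171, 172, 170, 167, 167, 167, 141, 109, 95, 86, 95, 106, 107, 102, 99, 94, 89, 85, 79, 75, 89, 113, 110, 111, 109, 109, 110, 111]
-0.008 [192, 190, 192, 193, 192, 189, 188, 186, 150, 169, 216, 190, 117, 88, 107, 114, 110, 103, 98, 91, 86, 80, 87, 109, 104, 105, 104, 104, 104, 104]
0 [202, 204, 207, 211, 213, 212, 211, 197, 149, 163, 212, 198, 133, 86, 105, 111, 108, 109, 109, 102, 94, 93, 143, 202, 203, 201, 201, 201, 200, 200]
0.008 [180, 180, 178, 176, 176, 178, 183, 174, 153, 175, 216, 209, 162, 87, 101, 108, 107, 106, 107, 108, 106, 99, 117, 151, 155, 152, 150, 150, 149, 148]
0.016 [158, 156, 158, 158, 158, 159, 162, 168, 146, 99, 93, 87, 95, 89, 100, 105, 103, 104, 105, 105, 106, 107, 105, 101, 100, 101, 101, 100, 100, 100]
0.02 [144, 146, 147, 147, 147, 147, 146, 148, 136, 110, 101, 78, 95, 106, 101, 96, 92, 90, 85, 79, 75, 80, 94, 103, 103, 102, 101, 102, 102, 101]
end .230- [165, 163, 165, 165, 164, 166, 167, 164, 159, 153, 151, 151, 150, 150, 149, 146, 144, 142, 137, 133, 132, 130, 129, 129, 128, 126]
```

The apparent gap (~4 mm at the top edge) could be tilt or back-off. Go behind the socket with the fingers partly shut and press on its end face: this shows whether it still moves, and seats it if it does.

```bash
python3 -m handwheel '[-0.4,0,0,0,0,0,0.39, -0.7,0,0,0,0,0,0.39, -0.92,0,0,0,0,0,0.39, -0.92,0,0,0,0,0,0.39, -0.92,0,0,0,0,0,0.39, -0.92,0,0,0,0,0,0.39]'; python3 -m handwheel '[0,0,0.4,0,0,0,0.39, 0,0,0.8,0,0,0,0.39, 0,0,1,0,0,0,0.39, 0,0,1,0,0,0,0.39]'; python3 -m handwheel '[0,0,0.25,0,0,0,0.39, 0,0,0.38,0,0,0,0.39, 0,0,0.38,0,0,0,0.39, 0,0,0.38,0,0,0,0.39]'
python3 -c "
from h import *
s=manip.read_state();p=s['tool_pos'];print('a',np.dot([.407,.914],p[:2]),'n',np.dot([-.914,.407],p[:2]),p[2])"
```

```text
time: 20.05
tool_pos: [0.5286, -0.0434, 0.2012]
eef_rot: [[0.401, 0.916, 0.0], [0.916, -0.401, 0.001], [0.001, 0.0, -1.0]]
contact_force: [-0.9, 0.2, -0.6]
opening: 0.0363
grasp_force: 0.0
time: 20.45
tool_pos: [0.5263, -0.043, 0.0984]
eef_rot: [[0.4, 0.917, -0.007], [0.917, -0.4, 0.001], [-0.002, -0.007, -1.0]]
contact_force: [0.7, -0.6, 0.8]
opening: 0.0362
grasp_force: 0.0
time: 20.85
tool_pos: [0.529, -0.0442, 0.064]
eef_rot: [[0.401, 0.916, 0.001], [0.916, -0.401, 0.0], [0.001, 0.001, -1.0]]
contact_force: [0.6, 0.5, 0.4]
opening: 0.0364
grasp_force: 0.0
a 0.1748920627923211 n -0.501486652699549 0.06396837112692222
```

```bash
python3 -m handwheel '[0.15,-0.01,0,0,0,0,0.39, 0.22,-0.01,0,0,0,0,0.39, 0.26,-0.01,0,0,0,0,0.39, 0.28,-0.01,0,0,0,0,0.39, 0.28,-0.01,0,0,0,0,0.39]'; python3 -m handwheel '[0.02,0,0,0,0,0,0.39, 0.04,0,0,0,0,0,0.39, 0.04,0,0,0,0,0,0.39]'; python3 -m handwheel '[0.02,0,0,0,0,0,0.39, 0.04,0,0,0,0,0,0.39, 0.04,0,0,0,0,0,0.39]'
```

```text
time: 21.35
tool_pos: [0.5388, -0.0182, 0.0633]
eef_rot: [[0.401, 0.916, 0.0], [0.916, -0.401, 0.0], [0.0, 0.0, -1.0]]
contact_force: [-0.4, 0.4, -0.7]
opening: 0.0364
grasp_force: 0.0
time: 21.65
tool_pos: [0.5403, -0.0147, 0.0632]
eef_rot: [[0.402, 0.916, 0.0], [0.916, -0.402, 0.0], [0.0, -0.0, -1.0]]
contact_force: [0.6, -0.4, 0.9]
opening: 0.0365
grasp_force: 0.0
time: 21.95
tool_pos: [0.5412, -0.0128, 0.063]
eef_rot: [[0.403, 0.915, -0.002], [0.915, -0.403, -0.002], [-0.002, -0.001, -1.0]]
contact_force: [-1.2, -2.7, -0.1]
opening: 0.0365
grasp_force: 1.6
```

```bash
for i in 1 2 3; do :; done; python3 -m handwheel '[0.02,0,0,0,0,0,0.39, 0.03,0,0,0,0,0,0.39, 0.03,0,0,0,0,0,0.39]'; python3 -m handwheel '[0.02,0,0,0,0,0,0.39, 0.03,0,0,0,0,0,0.39, 0.03,0,0,0,0,0,0.39]'; python3 -m handwheel '[0.02,0,0,0,0,0,0.39, 0.03,0,0,0,0,0,0.39, 0.03,0,0,0,0,0,0.39]'
```

```text
time: 22.25
tool_pos: [0.5412, -0.0125, 0.0628]
eef_rot: [[0.405, 0.914, -0.004], [0.914, -0.405, -0.005], [-0.006, -0.002, -1.0]]
contact_force: [-2.6, -6.8, 2.2]
opening: 0.0359
grasp_force: 3.7
time: 22.55
tool_pos: [0.5412, -0.0124, 0.0626]
eef_rot: [[0.406, 0.914, -0.007], [0.914, -0.406, -0.008], [-0.011, -0.003, -1.0]]
contact_force: [-3.7, -10.1, 3.3]
opening: 0.0362
grasp_force: 5.5
time: 22.85
tool_pos: [0.5411, -0.0123, 0.0624]
eef_rot: [[0.408, 0.913, -0.01], [0.913, -0.408, -0.012], [-0.015, -0.004, -1.0]]
contact_force: [-5.5, -14.1, 4.5]
opening: 0.0362
grasp_force: 7.3
```

```bash
python3 -m handwheel '[0.02,0,0,0,0,0,0.39, 0.04,0,0,0,0,0,0.39, 0.04,0,0,0,0,0,0.39]'; python3 -m handwheel '[0.02,0,0,0,0,0,0.39, 0.04,0,0,0,0,0,0.39, 0.04,0,0,0,0,0,0.39]'; python3 -m handwheel '[0.02,0,0,0,0,0,0.39, 0.04,0,0,0,0,0,0.39, 0.04,0,0,0,0,0,0.39]'; python3 top.py | tail -8
```

```text
time: 23.15
tool_pos: [0.5411, -0.0121, 0.0622]
eef_rot: [[0.409, 0.912, -0.014], [0.912, -0.41, -0.017], [-0.021, -0.006, -1.0]]
contact_force: [-7.2, -17.6, 6.4]
opening: 0.0363
grasp_force: 9.8
time: 23.45
tool_pos: [0.541, -0.012, 0.062]
eef_rot: [[0.411, 0.911, -0.018], [0.911, -0.412, -0.021], [-0.027, -0.008, -1.0]]
contact_force: [-9.3, -22.5, 7.0]
opening: 0.0361
grasp_force: 12.2
time: 23.75
tool_pos: [0.541, -0.0119, 0.0618]
eef_rot: [[0.413, 0.911, -0.022], [0.91, -0.413, -0.026], [-0.033, -0.009, -0.999]]
contact_force: [-11.2, -27.4, 9.7]
opening: 0.0364
grasp_force: 14.7
-0.02 [0, 0, 0, 0, 0, 0, 0, 0, 0, 0, 0, 0, 0, 0, 0, 0, 0, 0, 0, 0, 0, 0, 0, 169, 166, 178, 171, 178, 181, 181]
-0.016 [0, 0, 0, 0, 0, 0, 0, 0, 0, 0, 0, 0, 0, 0, 0, 0, 0, 0, 0, 0, 0, 0, 0, 186, 199, 198, 199, 199, 202, 195]
-0.008 [0, 0, 0, 0, 0, 0, 0, 0, 0, 0, 0, 0, 0, 0, 0, 0, 0, 0, 0, 0, 0, 0, 0, 79, 193, 194, 195, 197, 197, 197]
0 [0, 0, 0, 0, 0, 0, 0, 0, 0, 0, 0, 0, 0, 0, 0, 0, 0, 0, 0, 0, 0, 0, 0, 26, 93, 252, 248, 247, 247, 247]
0.008 [0, 0, 0, 0, 0, 0, 0, 0, 0, 0, 0, 0, 0, 0, 0, 0, 0, 0, 0, 0, 0, 0, 0, 122, 177, 178, 179, 173, 169, 137]
0.016 [0, 0, 0, 0, 0, 0, 0, 0, 0, 0, 0, 0, 0, 0, 0, 0, 0, 0, 0, 0, 0, 0, 0, 183, 183, 184, 183, 184, 184, 184]
0.02 [0, 0, 0, 0, 0, 0, 0, 0, 0, 0, 0, 0, 0, 0, 0, 0, 0, 0, 0, 0, 0, 0, 0, 198, 195, 196, 192, 189, 189, 192]
end .230- [113, 114, 117, 115, 116, 118, 116, 133, 169, 169, 168, 166, 164, 158, 152, 149, 147, 146, 146, 144, 140, 139, 139, 139, 137, 137]
```

No motion at 30 N, well past the ball's ~10 N, so it bears on the shoulder. Retreat and re-measure the gap from above.

```bash
python3 -m handwheel '[-0.2,0,0,0,0,0,0.39, -0.5,0,0,0,0,0,0.39, -0.5,0,0,0,0,0,0.39]'; python3 -m handwheel '[0,0,-0.4,0,0,0,0.39, 0,0,-0.8,0,0,0,0.39, 0,0,-1,0,0,0,0.39, 0,0,-1,0,0,0,0.39]';  python3 - <<'E'
from h import *
a=np.array([.407,.914]);n=np.array([-.914,.407])
P=manip.camera_params("wrist");g=cv2.cvtColor(manip.read_camera("wrist"),cv2.COLOR_RGB2GRAY)
print("cam a",a@P["cam_to_world"][:2,3],P["cam_to_world"][2,3])
for z in(.084,.092):
    A=np.arange(.235,.205,-.001);q=proj("wrist",np.c_[A[:,None]*a-.5*n+.0*n,np.full(len(A),z)],P).astype(np.float32)
    print("end",z,q[0],q[-1],cv2.remap(g,q[:,0].copy(),q[:,1].copy(),1).ravel().tolist())
E
python3 -m handwheel '[0.3,0,-0.3,0,0,0,0.39, 0.6,0,-0.4,0,0,0,0.39, 0.9,0,-0.4,0,0,0,0.39, 1,0,-0.4,0,0,0,0.39, 1,0,-0.4,0,0,0,0.39]'
python3 -m handwheel '[0.1,0,0,0,0,0,0.39, 0.1,0,0,0,0,0,0.39]';python3 top.py
```

```text
time: 24.1
tool_pos: [0.5286, -0.042, 0.063]
eef_rot: [[0.408, 0.913, -0.002], [0.913, -0.408, -0.002], [-0.003, -0.001, -1.0]]
contact_force: [-0.2, 0.2, 0.2]
opening: 0.036
grasp_force: 0.0
time: 24.5
tool_pos: [0.5332, -0.0359, 0.1665]
eef_rot: [[0.4, 0.916, 0.009], [0.916, -0.4, 0.001], [0.005, 0.008, -1.0]]
contact_force: [-0.3, -0.0, -0.0]
opening: 0.0362
grasp_force: 0.0
cam a 0.25518065016050073 0.33379150581221934
end 0.084 [326.33228 147.61108] [326.11612 182.87811] [105, 103, 104, 104, 104, 106, 108, 107, 105, 105, 106, 107, 105, 107, 108, 107, 100, 128, 163, 156, 169, 160, 154, 154, 156, 156, 154, 154, 157, 162]
end 0.092 [326.3743  148.42334] [326.15073 184.80933] [103, 103, 104, 104, 106, 108, 107, 105, 105, 106, 107, 105, 107, 108, 106, 101, 140, 165, 157, 166, 157, 153, 155, 156, 155, 153, 155, 160, 163, 164]
time: 25.05
tool_pos: [0.5696, 0.0558, 0.2014]
eef_rot: [[0.398, 0.917, -0.003], [0.917, -0.398, 0.001], [-0.001, -0.003, -1.0]]
contact_force: [0.7, -0.6, 0.2]
opening: 0.0363
grasp_force: 0.0
time: 25.25
tool_pos: [0.5742, 0.0628, 0.2025]
eef_rot: [[0.402, 0.91
[... 656 characters left out ...]
1, 167, 200, 201, 169, 95, 84, 106, 110, 107, 107, 107, 101, 94, 93, 130, 199, 200, 197, 196, 196, 196, 196]
0.008 [181, 179, 178, 176, 176, 177, 180, 181, 162, 203, 205, 174, 96, 81, 104, 107, 106, 105, 106, 107, 105, 103, 118, 153, 154, 153, 152, 151, 151, 150]
0.016 [159, 157, 157, 158, 158, 159, 162, 170, 133, 91, 77, 72, 73, 86, 102, 106, 104, 102, 103, 103, 105, 106, 103, 101, 100, 101, 101, 100, 100, 99]
0.02 [145, 146, 147, 147, 147, 147, 146, 150, 115, 82, 73, 78, 103, 108, 100, 95, 90, 87, 81, 78, 74, 78, 93, 101, 101, 102, 101, 101, 101, 101]
end .230- [165, 164, 164, 164, 165, 166, 163, 159, 153, 148, 145, 142, 140, 135, 133, 131, 131, 130, 129, 127, 125, 124, 123, 123, 123, 122]
```

Gap unchanged: ~2 mm at the drive's top face, which fits a seated socket sagging by the hole's clearance. Check the sag by lightly touching the top of the bore end.

```bash
python3 -m handwheel '[-0.3,0,0.2,0,0,0,0.05, -0.6,0,0.5,0,0,0,0.05, -0.6,0,0.8,0,0,0,0.05, -0.6,0,0.97,0,0,0,0.05, -0.6,0,0.97,0,0,0,0.05, -0.6,0,0.97,0,0,0,0.05]'; for z in 1; do python3 -m handwheel '[0,0,0.04,0,0,0,0.05, 0,0,0.06,0,0,0,0.05, 0,0,0.07,0,0,0,0.05, 0,0,0.08,0,0,0,0.05, 0,0,0.08,0,0,0,0.05]'; done
```

```text
time: 25.9
tool_pos: [0.5504, 0.0074, 0.1065]
eef_rot: [[0.403, 0.915, 0.0], [0.915, -0.403, -0.0], [-0.0, 0.0, -1.0]]
contact_force: [0.2, 0.6, 0.8]
opening: 0.005
grasp_force: 0.0
time: 26.4
tool_pos: [0.5503, 0.008, 0.0983]
eef_rot: [[0.402, 0.916, 0.0], [0.916, -0.402, 0.0], [0.0, 0.0, -1.0]]
contact_force: [0.4, 0.5, -0.3]
opening: 0.0047
grasp_force: 0.0
```

```bash
python3 -m handwheel '[0,0,0.02,0,0,0,0.05, 0,0,0.03,0,0,0,0.05, 0,0,0.04,0,0,0,0.05, 0,0,0.04,0,0,0,0.05]';python3 -m handwheel '[0,0,0.01,0,0,0,0.05, 0,0,0.02,0,0,0,0.05, 0,0,0.02,0,0,0,0.05]';python3 -m handwheel '[0,0,0.01,0,0,0,0.05, 0,0,0.02,0,0,0,0.05, 0,0,0.02,0,0,0,0.05]'
```

```text
time: 26.8
tool_pos: [0.5501, 0.008, 0.094]
eef_rot: [[0.402, 0.916, -0.0], [0.916, -0.402, 0.0], [-0.0, -0.0, -1.0]]
contact_force: [0.2, -0.3, -0.2]
opening: 0.0045
grasp_force: 0.0
time: 27.1
tool_pos: [0.5502, 0.008, 0.092]
eef_rot: [[0.402, 0.916, -0.0], [0.916, -0.402, 0.0], [-0.0, -0.0, -1.0]]
contact_force: [-0.2, 0.2, 0.6]
opening: 0.0047
grasp_force: 0.0
time: 27.4
tool_pos: [0.5502, 0.008, 0.09]
eef_rot: [[0.402, 0.916, -0.0], [0.916, -0.402, 0.0], [-0.0, -0.0, -1.0]]
contact_force: [0.4, 0.2, 0.5]
opening: 0.0046
grasp_force: 0.0
```

```bash
python3 -m handwheel '[0,0,0.01,0,0,0,0.05, 0,0,0.02,0,0,0,0.05, 0,0,0.02,0,0,0,0.05]';python3 -m handwheel '[0,0,0.01,0,0,0,0.05, 0,0,0.02,0,0,0,0.05, 0,0,0.02,0,0,0,0.05]'
```

```text
time: 27.7
tool_pos: [0.5502, 0.008, 0.088]
eef_rot: [[0.402, 0.916, -0.0], [0.916, -0.402, 0.0], [-0.0, -0.0, -1.0]]
contact_force: [-0.5, -0.0, 0.7]
opening: 0.0047
grasp_force: 0.0
time: 28.0
tool_pos: [0.5502, 0.0079, 0.086]
eef_rot: [[0.402, 0.916, -0.0], [0.916, -0.402, 0.0], [-0.0, -0.0, -1.0]]
contact_force: [-0.4, 0.2, -0.1]
opening: 0.0044
grasp_force: 0.0
```

```bash
python3 -m handwheel '[0,0,0.01,0,0,0,0.05, 0,0,0.02,0,0,0,0.05, 0,0,0.02,0,0,0,0.05]';python3 -m handwheel '[0,0,0.01,0,0,0,0.05, 0,0,0.02,0,0,0,0.05, 0,0,0.02,0,0,0,0.05]'
```

```text
time: 28.3
tool_pos: [0.5501, 0.008, 0.084]
eef_rot: [[0.402, 0.916, -0.0], [0.916, -0.402, 0.0], [-0.0, -0.0, -1.0]]
contact_force: [0.4, 0.2, -0.2]
opening: 0.0044
grasp_force: 0.0
time: 28.6
tool_pos: [0.5505, 0.0078, 0.0825]
eef_rot: [[0.402, 0.916, 0.001], [0.916, -0.402, -0.0], [0.0, 0.001, -1.0]]
contact_force: [-0.7, -0.2, 4.7]
opening: 0.0046
grasp_force: 1.7
```

Contact at z≈0.083: the bore end sags ~9 mm (≈4–5°). That accounts for the whole top gap (44 mm × tan 4.9° ≈ 3.7 mm) with the lower mouth edge on the shoulder. Retreat clear and do a last numeric check.

```bash
python3 -m handwheel '[0,0,-0.3,0,0,0,0.3, 0,0,-0.7,0,0,0,0.3, 0,0,-1,0,0,0,0.3, 0,0,-1,0,0,0,0.3]'; python3 -m handwheel '[-0.4,0,-0.3,0,0,0,0.3, -0.8,0,-0.6,0,0,0,0.3, -1,0,-0.8,0,0,0,0.3, -1,0,-0.8,0,0,0,0.3]'; python3 -m handwheel '[-0.4,0,0,0,0,0,0.3, -0.8,0,0,0,0,0,0.3, -1,0,0,0,0,0,0.3, -1,0,0,0,0,0,0.3, -1,0,0,0,0,0,0.3]'
python3 - <<'E'
from h import *
s1=manip.read_camera("side")[...,::-1].copy();s0=cv2.imread("pics/side0.png");c1=manip.read_camera("scene")[...,::-1].copy();c0=cv2.imread("pics/scene0.png")
def m(A,B,x,y,h=12):
    r=cv2.matchTemplate(B[y-h-6:y+h+6,x-h-6:x+h+6],A[y-h:y+h,x-h:x+h],cv2.TM_CCOEFF_NORMED);return np.round(cv2.minMaxLoc(r)[1],2),cv2.minMaxLoc(r)[3]
for nm,p in dict(elbow=(300,229),carton=(253,186),bottle=(403,210),nosed=(333,180)).items():print("side",nm,m(s0,s1,*p))
for nm,p in dict(elbow=(285,226),carton=(263,184)).items():print("scene",nm,m(c0,c1,*p))
# socket in the side view: predicted home corners vs. the change mask
a=np.array([.407,.914]);n=np.array([-.914,.407])
d=(cv2.absdiff(s0,s1).max(2)>40).astype(np.uint8)
print("sock",[proj("side",[*(A*a-.5*n),z])[0].round(1).tolist() for A,z in((.2215,.092),(.2215,.083),(.2215,.048),(.351,.092))])
x,y=proj("side",[*(.26*a-.5*n),.08])[0].round().astype(int)
print(x,y);print("\n".join("".join(".#"[v] for v in r) for r in d[y-25:y+20,x-25:x+30]))
E
```

```text
time: 29.0
tool_pos: [0.5532, 0.0085, 0.1864]
eef_rot: [[0.402, 0.916, 0.01], [0.916, -0.402, 0.001], [0.005, 0.008, -1.0]]
contact_force: [0.2, -0.0, 0.3]
opening: 0.0268
grasp_force: 0.0
time: 29.4
tool_pos: [0.5101, -0.0877, 0.2638]
eef_rot: [[0.409, 0.913, 0.004], [0.913, -0.409, -0.003], [-0.001, 0.004, -1.0]]
contact_force: [0.6, 0.5, 0.4]
opening: 0.0278
grasp_force: 0.0
time: 29.9
tool_pos: [0.47, -0.1733, 0.2608]
eef_rot: [[0.4, 0.916, -0.002], [0.916, -0.4, 0.002], [0.002, -0.002, -1.0]]
contact_force: [0.2, 1.3, -0.4]
opening: 0.028
grasp_force: 0.0
side elbow (np.float64(0.98), (6, 6))
side carton (np.float64(1.0), (6, 6))
side bottle (np.float64(0.87), (6, 6))
side nosed (np.float64(0.89), (6, 6))
scene elbow (np.float64(0.6), (6, 6))
scene carton (np.float64(0.97), (6, 6))
sock [[332.1, 224.4], [332.1, 227.0], [332.1, 236.8], [307.6, 262.4]]
325 238
.........##.#######..........#############...#.....####
.......############.......##.....#..#.#####...##.#####.
.......######################..####..##.###.......####.
......#####################.....#######..####..######.#

[... 1595 characters left out ...]
...########.................
..........###.#..............#########.................
.........##..............#..#########..................
.........#.................#########...................
........#...................########...................
...........................###..###....................
...........................##....#.....................
.......#..................##...........................
.......#..#.............####.....#.....................
.....###...............####.......##...................
....####..###.........#####.......####.................
...####.####..##.......###.......#####.................
.......########........##........####..................
```

Bystanders and the nosed socket match their original image positions, the arm is clear, and the force and travel record fits the ball riding over and the mouth reaching the shoulder. Hand in.

```bash
python3 -c "
from rig import manip
print(manip.hand_in())"
```

```text
the job is handed in; nothing more can be done
None
```

I handed the job in at about 30 s: the straight socket is on the drive with the arm clear, but I inferred the ball's click from force and travel and never read it directly. The socket stopped dead at 30 N against the shoulder and sags about 4–5° on the hole's clearance; the bystanders and the other socket match their starting image positions.

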